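Load the culture-dish carrier and hold it up level

ROBOT

A 6-joint arm with a two-finger parallel gripper is mounted at the origin on the work surface. World frame = base frame: x ahead of the robot, y to its left, z up, the work surface at z = 0. Lengths are in m, angles in degrees, forces in N, time in s.
With the tool pointing down it reaches from about 0.3 to 0.75 m from the base axis. Payload 8.5 kg.
Tool frame: the origin (TCP) lies midway between the tips of the shut fingers; the grasp point (between the pads) lies 19 mm behind it; z points along the fingers, y is the line along which they close (so a half turn about z gives the same grasp; the last joint's range is limited). The gripper opens to 85 mm and grips with 20 to 120 N. Pads are 22 mm wide; open, the fingers measure 114 mm over their backs; the gripper's body (76 mm by 85 mm) begins 54 mm behind the grasp point. The pads swing forward as they close: fully open they stand 13 mm farther back than shut.
Start: joints at [-82.867, 21.807, 74.336, -0, 83.858, -12.336], TCP at [0.183, -0.519, 0.231] pointing down, gripper open.
Joint ranges: [-178.18, 178.18], [-50.72, 133.34], [12.68, 142.11], [-81.47, 261.47], [9.98, 163.14], [-165.26, 165.26]. Speed limits (degrees/s): [136.94, 136.94, 180, 180, 180, 180].

INTERFACE

Orientations are given as a 3x3 rotation matrix whose columns are the frame's x, y, z axes.
In Python, from rig import observe, optics, order, spotter gives the robot as it stands.
- The arm moves only by the tool move_arm, never from a script. Its argument "series" is text: rows parted by semicolons, each of 5 numbers parted by spaces: the shift along the tool's x, y, z in cm, then the turn about the tool's z in degrees, then the opening, from -1 (shut) to 1 (fully open). A call has 1 to 8 rows; each row is the pose to reach, as a shift and turn from the pose commanded when the call began, along the tool's axes at that moment; what a row does not reach only later rows make up. A row lasts 1/8 s, in which the tool goes at most 62.5 mm and 10.7 degrees, less where a joint would pass 70% of its speed; a pose out of reach is approached as far as the arm can. A call with a gripper value outside its range is refused whole. The fingers move at their own pace and stop on an object; "force" is the grip in N (left out, the last holds). Time passes only in rows, so rows that repeat a pose let the fingers close. It gives the time, the measured TCP pose, the force, the opening and the grip force at its end, in the units of the state.
- observe(): the state, without advancing time (a new reading comes with each control period).
- optics.get_image(name): name is "scene" or "top" or "wrist"; returns a dict with "pixels" (480x640x3 uint8, blue, green, red), "camera_matrix" (3x3 intrinsics, pixels), "rvec" (rotation vector, rad) and "tvec" (3), from world to camera coordinates, as OpenCV has them. Camera axes: x right, y down, z forward; pixel columns grow to the right and rows downward; lengths in m; the calibration is good to about 2 mm. A picture is of the moment at which its call begins. There is no depth.
- order.close_job(): hands the job in; it is judged then, once.
Trained networks look in the newest picture that a camera, given by its name, has taken for a name from the list of things; names that differ only in an ending like _2 or _b are one class to them, and where a whole thing is asked for, a point or a joint stands for the part that bears it (a point fixed in the world has none). Each returns a list of dicts, best first, with "score" (0 to 1); they miss things now and then, are a little off and sometimes report something else, mostly with a low value. They report only what shows in the picture. A call takes as long as a camera call. They do not tell look-alikes from the thing itself.
- spotter.find_in(thing, camera): "point" ([x, y, z] in m, in world coordinates, good to about 4 mm: the middle of the surface that is visible of it).
- spotter.cut_out(thing, camera): "pixels" (480x640 bool, what is visible of it).
- spotter.mark_of(thing, camera): "point" ([x, y, z] in m, in world coordinates, good to about 4 mm: a listed point, or the origin of a listed thing).
The state is a dict: "time_s": time; "q": joint angles; "qvel": joint speeds; "joint_efforts": joint torques, N m; "position": TCP position; "tool_rot": TCP orientation; "ft_force": force on the tool from outside, world axes, zero at the start; "wrist_torque": the same for the moment, N m; "grip_width": finger opening in m; "gripper_force": force on a finger pad.
Only numpy, scipy, OpenCV 4.12 (cv2) and the standard library are available. Lean on these libraries where they do the work, as an engineer would, in place of code of your own. Each camera call takes 0.05 s, during which the arm holds its last target. There are 200 camera calls.

TASK

Load the dish carrier: set the large culture dish flat in the middle of the carrier's round plate, let go, then set the small dish flat on the middle of the large one and let go; set them down rather than dropping them and keep them upright. Then lift the carrier level, by the black handle made for that, about 12 cm clear of the bench with both dishes riding on it untouched, hold it still for at least two seconds, and finish while still holding it there. Leave the bottles and the tube rack alone.

Things in the scene. Friction and masses are not known exactly. Their poses are not given: they have to be found in the camera images.
- large_dish: large culture dish, lid on: a closed round disc of white plastic with a cream top, 55 mm diameter, 15 mm high, about 35 g; lies flat on the bench. Origin: centre of its underside, z up
- small_dish: small culture dish of the same look, 38 mm diameter, 12 mm high, about 18 g; lies flat on the bench. Origin: centre of its underside, z up. Either dish may be on the left and the other on the right of the carrier
- carrier: loose aluminium dish carrier on the bench, about 250 g: round plate 100 mm across, 6 mm thick, with an upright handle at one side, 72 mm from the plate's centre, 105 mm high, on a tongue 30 mm wide that ends 80 mm from the centre. Origin: centre of the plate's underside; z up; x points level from the centre to the handle.
- carrier_plate (a point): centre of the top face of the carrier's round plate, 6 mm above its underside; axes as the carrier's. A thin dark circle of 71 mm diameter on the plate is a mark only. The handle's inner face is 64 mm away along x, so there is more room for fingers that close along y
- carrier_grip (a point): centre of the black grip block on top of the handle, 85 mm above the carrier's underside, 72 mm from the plate's centre along the carrier's x; axes as the carrier's. The block is 16 mm along x, 30 mm along y, 65 to 105 mm above the bench; below it is a strap 8 by 24 mm. Pinched along x with 60 N or more it stays level
- reagent_bottle: bystander: white reagent bottle with a green cap, 66 mm diameter, 170 mm high, upright on the bench at the left. Origin: centre of its underside
- dropper_bottle: bystander: small square black dropper bottle with a yellow cap, 36 mm wide, 76 mm high, on the bench at the right. Origin: centre of its underside
- tube_rack: bystander: red test-tube rack, 100 mm by 240 mm and 72 mm high, with glass tubes up to 103 mm high, at the far side of the bench. Origin: centre of its underside, long side along its y
There are look-alikes about, which are no part of the job. Leave any turquoise look-alike of the small_dish alone.

How it is judged:
By the outcome, as a careful person would: the job done as asked, in the order asked, and still so for the second after the job is handed in, while the arm keeps its last pose, push and grip.
It also fails if it takes over 72 s, if anything falls off the work surface, if the arm or the gripper's body presses on something with over 40 N, if the wrist force passes 120 N, or if a joint passes its speed limit or range.

## Working session

There is one attempt and no reset: what is moved stays moved. The work goes in short steps, Python scripts to look and compute and a tool call to move; the robot and the scene stay as the last step left them, time stands still between calls to the robot, and variables do not carry over. Pictures are saved under pics/ and viewed, at most 10 in all, crops included, and the job is handed in when it is done.

Besides the shell and the picture viewer there is one more tool, called after "Call:" as name(argument=value, ...), one argument or row to a line, values as JSON. move_arm: Moves the arm, as the interface text tells. Its arguments: {"type":"object","properties":{"series":{"type":"string"},"force":{"type":"number"}},"required":["series"]}

```bash
mkdir -p pics; ls; cat > h.py <<'E'
import numpy as np, cv2
from rig import observe, optics, order, spotter
def P(im):
    R=cv2.Rodrigues(np.array(im["rvec"],float))[0]; return np.array(im["camera_matrix"]),R,np.array(im["tvec"],float).ravel()
def proj(im,X): return cv2.projectPoints(np.array(X,float).reshape(-1,3),np.array(im["rvec"],float),np.array(im["tvec"],float),np.array(im["camera_matrix"]),None)[0].reshape(-1,2)
def ray(im,px):
    K,R,t=P(im); d=R.T@np.linalg.inv(K)@np.array([px[0],px[1],1.]); return -R.T@t,d/np.linalg.norm(d)
def onz(im,px,z):
    c,d=ray(im,px); return c+d*(z-c[2])/d[2]
def tri(a,pa,b,pb):
    A=[];B=[]
    for im,p in((a,pa),(b,pb)):
        c,d=ray(im,p); M=np.eye(3)-np.outer(d,d); A.append(M);B.append(M@c)
    x=np.linalg.solve(sum(A),sum(B)); return x,[np.linalg.norm(M@x-m) for M,m in zip(A,B)]
E
python3 - <<'E'
from h import *
np.set_printoptions(precision=3,suppress=True)
ims={n:optics.get_image(n) for n in("scene","top")}
for n,im in ims.items():
    cv2.imwrite(f"pics/{n}0.png",im["pixels"]); print(n,ray(im,(320,240)))
for n in ims:
    for t in("large_dish","small_dish","carrier","carrier_plate","carrier_grip"):
        r=spotter.mark_of(t,n); print(n,t,[(np.round(x["point"],3).tolist(),round(x["score"],2),proj(ims[n],x["point"])[0].round().tolist()) for x in r])
s=observe(); print(s["time_s"],s["position"],np.array(s["tool_rot"]),s["grip_width"])
E
```

```text
pics
scene (array([ 1.352, -0.018,  1.145]), array([-0.587,  0.038, -0.808]))
top (array([ 0.407, -0.006,  1.415]), array([ 0.147, -0.003, -0.989]))
scene large_dish [([0.576, 0.242, 0.004], 0.89, [405.0, 255.0])]
scene small_dish [([0.527, -0.27, -0.003], 0.72, [197.0, 247.0]), ([0.398, -0.184, -0.001], 0.64, [234.0, 205.0]), ([0.452, -0.26, 0.0], 0.46, [203.0, 222.0])]
scene carrier [([0.539, -0.008, 0.004], 0.87, [303.0, 246.0])]
scene carrier_plate [([0.534, -0.012, 0.01], 0.62, [301.0, 243.0])]
scene carrier_grip [([0.602, -0.052, 0.082], 0.87, [284.0, 249.0])]
top large_dish [([0.575, 0.242, 0.002], 0.62, [215.0, 255.0])]
top small_dish [([0.526, -0.264, -0.001], 0.51, [424.0, 280.0]), ([0.45, -0.255, 0.002], 0.48, [421.0, 312.0]), ([0.395, -0.183, 0.004], 0.46, [391.0, 335.0])]
top carrier [([0.537, -0.013, -0.004], 0.94, [320.0, 273.0])]
top carrier_plate [([0.535, -0.01, 0.006], 0.81, [319.0, 274.0])]
top carrier_grip [([0.597, -0.051, 0.084], 0.73, [338.0, 244.0])]
0.6 [ 0.183 -0.519  0.231] [[ 0.943  0.333  0.   ]
 [ 0.333 -0.943  0.   ]
 [ 0.    -0.    -1.   ]] 0.08563943729528249
```

View pics/top0.png

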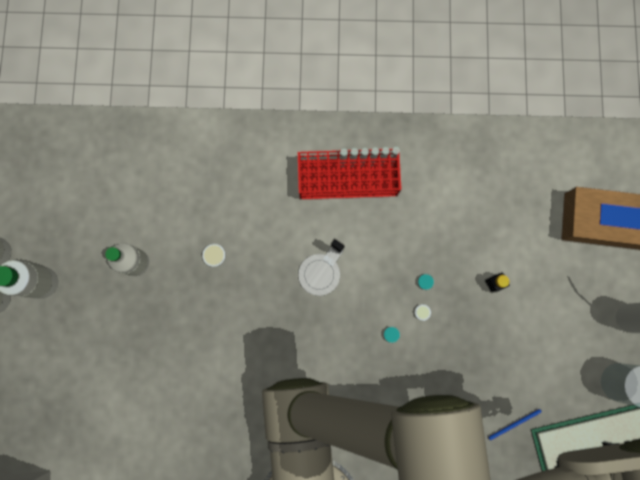

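View pics/scene0.png

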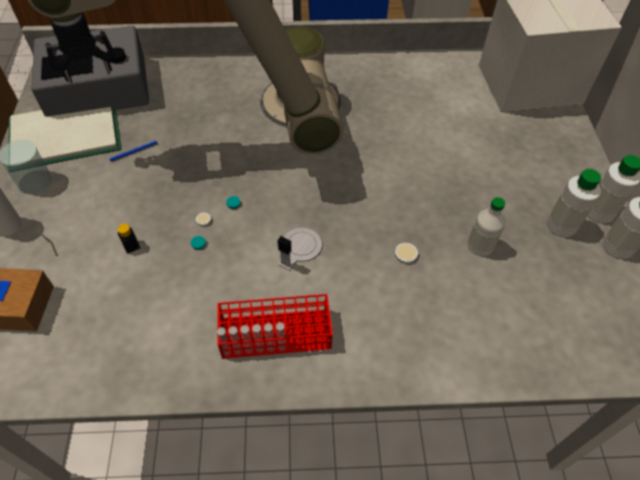

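```bash
python3 - <<'E'
import cv2,numpy as np
a=cv2.imread("pics/top0.png")[240:360,360:480]; b=cv2.imread("pics/scene0.png")[180:280,160:260]
cv2.imwrite("pics/crop0.png",np.hstack([cv2.resize(a,(400,400),interpolation=2),cv2.resize(b,(400,400),interpolation=2)]))
E
```

```text
(no output)
```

View pics/crop0.png

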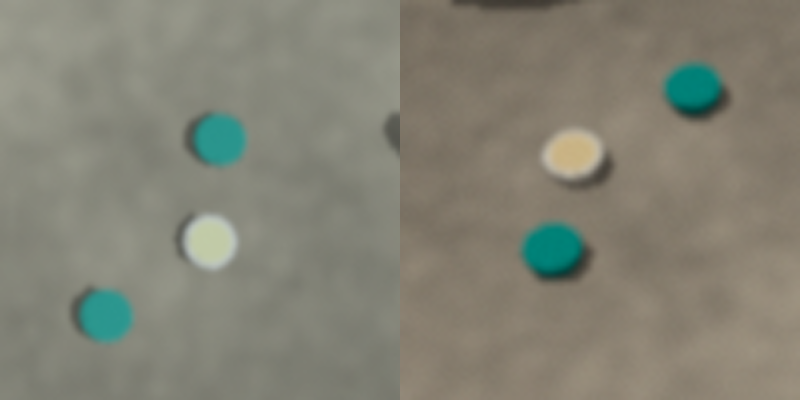

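Small-dish candidates in the top view are cream (423,312), turquoise (426,282) and turquoise (391,335). The crop confirms that the cream one between the two turquoise ones is the small dish. The only large dish is the cream disc at top (214,255) / scene (405,253). The carrier plate is at top (320,274), with its black grip at (338,245).

```bash
cat >> h.py <<'E'
def cream(im,px,r=14):
    """centroid of the cream top near px"""
    h=cv2.cvtColor(im["pixels"],cv2.COLOR_BGR2HSV); x,y=np.round(px).astype(int)
    m=((h[...,1]>45)&(h[...,0]<45)&(h[...,2]>140)).astype(np.uint8); w=np.zeros_like(m); cv2.circle(w,(int(x),int(y)),r,1,-1)
    M=cv2.moments(m*w,True); return np.array([M["m10"],M["m01"]])/max(M["m00"],1),M["m00"]
E
python3 - <<'E'
from h import *
np.set_printoptions(precision=4,suppress=True)
a=optics.get_image("top"); b=optics.get_image("scene")
for n,pa,pb in(("large",(214,255),(405,253)),("small",(423,312),(203,219))):
    ca,na=cream(a,pa);cb,nb=cream(b,pb); print(n,ca,na,cb,nb,*tri(a,ca,b,cb))
# grip: dark mask
c=[]
for im,n in((a,"top"),(b,"scene")):
    m=spotter.cut_out("carrier",n)[0]["pixels"]; g=cv2.cvtColor(im["pixels"],cv2.COLOR_BGR2GRAY)
    d=m&(g<60); ys,xs=np.nonzero(d); c.append((xs.mean(),ys.mean())); print(n,m.sum(),d.sum(),c[-1])
    p=(m&(g>=60)).astype(np.uint8); p=cv2.morphologyEx(p,cv2.MORPH_OPEN,cv2.getStructuringElement(2,(15,15)))
    cn=max(cv2.findContours(p,0,1)[0],key=cv2.contourArea); e=cv2.fitEllipse(cn); print("plate ellipse",e); c.append(e[0])
print("grip",*tri(a,c[0],b,c[2])); print("plate",*tri(a,c[1],b,c[3]))
E
```

```text
large [213.3148 254.5741] 216.0 [406.0504 251.1899] 258.0 [0.5733 0.2424 0.0171] [np.float64(0.0002293882996178518), np.float64(0.0002293882996177892)]
small [0. 0.] 0.0 [203.8613 217.0438] 137.0 [0.8759 0.116  0.7711] [np.float64(0.2659923803918915), np.float64(0.2659923803918915)]
top 1597 93 (np.float64(336.7741935483871), np.float64(245.67741935483872))
plate ellipse ((319.0578308105469, 274.2780456542969), (39.8078727722168, 42.531898498535156), 27.829496383666992)
scene 1306 190 (np.float64(284.0684210526316), np.float64(245.89473684210526))
plate ellipse ((303.9136047363281, 243.66700744628906), (32.80087661743164, 34.534400939941406), 150.50779724121094)
grip [ 0.5928 -0.0502  0.0821] [np.float64(0.0009064284497246668), np.float64(0.0009064284497246658)]
plate [ 0.5334 -0.0075  0.0059] [np.float64(0.003122827494954558), np.float64(0.003122827494954561)]
```

Call:
move_arm(
  series="4.4 -4.2 0.5 -9 1;8.8 -8.4 1 -18 1;13.2 -12.6 1.5 -27 1;17.6 -16.8 2 -36 1;22 -21 2 -45 1;26.4 -25.2 2 -54 1;30.8 -29.4 2 -63 1;35.2 -33.6 2 -72 1",
)

```text
time_s: 1.8
position: [0.4039, -0.0826, 0.2116]
tool_rot: [[-0.031, 1.0, 0.001], [1.0, 0.031, -0.001], [-0.001, 0.001, -1.0]]
ft_force: [1.0, -0.7, 0.7]
grip_width: 0.0853
gripper_force: 0.0
```

```bash
cat >> h.py <<'E'
def go(xyz,yaw=None):
    "shift (cm) in tool axes and turn from the measured pose to TCP xyz with tool-x yaw (deg)"
    s=observe(); R=np.array(s["tool_rot"]); d=R.T@(np.array(xyz)-s["position"])*100
    y=np.degrees(np.arctan2(R[1,0],R[0,0])); t=None if yaw is None else -((yaw-y+180)%360-180)
    print("t",s["time_s"],"at",np.round(s["position"],4),"yaw",round(y,1),"q",np.round(s["q"],1),"shift",np.round(d,2),"turn",t, "z",R[:,2].round(3),"w",round(s["grip_width"],4),"F",np.round(s["ft_force"],1))
E
python3 -c "
from h import *
go([.573,.242,.16],145.5)"
```

```text
t 1.8 at [ 0.4039 -0.0826  0.2116] yaw 91.8 q [-28.1   8.9  96.3  -0.   74.7 -29.9] shift [31.93 17.89  5.16] turn -53.74954203952464 z [ 0.001 -0.001 -1.   ] w 0.0853 F [ 1.  -0.7  0.7]
```

Call:
move_arm(
  series="4.6 2.6 0.8 -8 1;9.2 5.2 1.6 -16 1;13.8 7.8 2.4 -24 1;18.4 10.4 3.2 -32 1;23 13 4 -40 1;27.6 15.4 4.8 -48 1;31.9 17.9 5.2 -53.7 1;31.9 17.9 5.2 -53.7 1",
)

```text
time_s: 2.8
position: [0.5744, 0.2416, 0.1582]
tool_rot: [[-0.823, 0.568, -0.001], [0.568, 0.823, 0.0], [0.001, -0.0, -1.0]]
ft_force: [-0.1, -1.0, -0.1]
grip_width: 0.0856
gripper_force: 0.0
```

```bash
python3 - <<'E'
from h import *
np.set_printoptions(precision=4,suppress=True)
im=optics.get_image("wrist"); cv2.imwrite("pics/w1.png",im["pixels"])
print(proj(im,[.573,.242,.015]),P(im)[0][0,0],ray(im,(320,240)))
print(spotter.mark_of("large_dish","wrist"))
go([.573,.242,.16],145.5)
E
```

```text
[[319.4208 225.7143]] 337.5655343851447 (array([0.5122, 0.2833, 0.2998]), array([ 0.2412, -0.1622, -0.9568]))
[{'point': [0.5731, 0.246, -0.0001], 'score': 0.76}]
t 2.9 at [0.5737 0.2391 0.159 ] yaw 145.2 q [ 11.7  32.2  68.9  -0.   79.  -43.4] shift [ 0.22  0.19 -0.1 ] turn -0.32150157154495673 z [-0.001 -0.    -1.   ] w 0.0856 F [0.1 0.2 0.9]
```

View pics/w1.png

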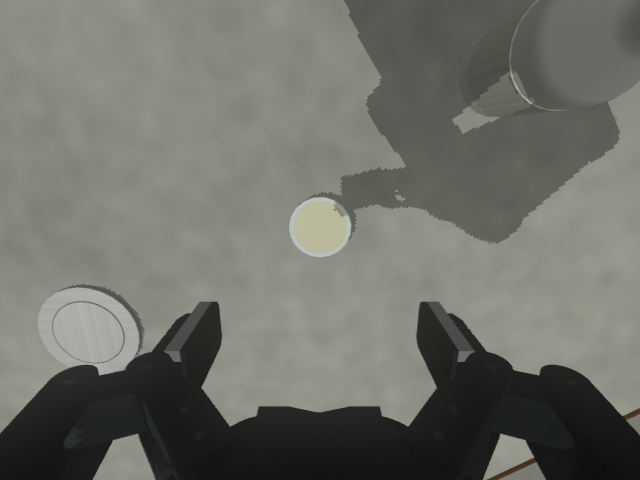

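The wrist view shows the large dish at (320,227), where it was expected, and the plate with its mark circle at (89,331). I'll measure both precisely.

```bash
python3 - <<'E'
from h import *
np.set_printoptions(precision=4,suppress=True)
im=optics.get_image("wrist"); a=optics.get_image("top"); b=optics.get_image("scene")
g=cv2.cvtColor(im["pixels"],cv2.COLOR_BGR2GRAY)
m=spotter.cut_out("large_dish","wrist")[0]["pixels"].astype(np.uint8)
e=cv2.fitEllipse(max(cv2.findContours(m,0,1)[0],key=cv2.contourArea)); print(e)
c,n=cream(im,(320,227),34); print("cream",c,n)
for q in(a,b):
    cq,_=cream(q,(213.3,254.6) if q is a else (406,251)); print(tri(im,c,q,cq)[0])
print("onz",onz(im,c,.015))
r=spotter.cut_out("carrier","wrist"); 
if r:
    m=r[0]["pixels"].astype(np.uint8); m=cv2.morphologyEx(m,cv2.MORPH_OPEN,cv2.getStructuringElement(2,(31,31)))
    e=cv2.fitEllipse(max(cv2.findContours(m,0,1)[0],key=cv2.contourArea)); print("plate",e,onz(im,e[0],.005))
    print(tri(im,e[0],a,(319.06,274.28)))
s=observe();print(s["position"])
E
```

```text
((322.3261413574219, 224.75509643554688), (59.823577880859375, 62.806678771972656), 85.30308532714844)
cream [337.6667 210.    ] 9.0
[0.5695 0.2605 0.0183]
[0.5691 0.252  0.0069]
onz [0.57   0.2602 0.015 ]
plate ((92.7944564819336, 327.63775634765625), (82.41017150878906, 105.16168212890625), 110.32036590576172) [ 0.5319 -0.0071  0.005 ]
(array([ 0.5329, -0.0107,  0.0014]), [np.float64(0.0008041307955638943), np.float64(0.0008041307955638936)])
[0.5739 0.2382 0.1598]
```

```bash
cat >> h.py <<'E'
def disc(im,px,r,blk=20):
    "fit ellipse to what is brighter than the bench around px"
    g=cv2.cvtColor(im["pixels"],cv2.COLOR_BGR2GRAY).astype(int); x,y=int(px[0]),int(px[1])
    w=np.zeros(g.shape,np.uint8); cv2.circle(w,(x,y),r,1,-1)
    t,_=cv2.threshold(g[w>0].astype(np.uint8),0,255,cv2.THRESH_OTSU)
    m=((g>t)&(w>0)).astype(np.uint8); k=cv2.convexHull(max(cv2.findContours(m,0,1)[0],key=cv2.contourArea)); return cv2.fitEllipse(k),t
E
python3 - <<'E'
from h import *
np.set_printoptions(precision=4,suppress=True)
im=optics.get_image("wrist"); a=optics.get_image("top"); b=optics.get_image("scene")
print(im["pixels"][227,320])
E1,t=disc(im,(320,227),40); print(E1,t,onz(im,E1[0],.015), [tri(im,E1[0],q,p)[0] for q,p in((a,(213.3,254.6)),(b,(406.,251.2)))])
Ep,t=disc(im,(89,331),62); print("plate",Ep,t,onz(im,Ep[0],.006))
Es,t=disc(a,(423,312),11); print("small top",Es,t,tri(a,Es[0],b,(203.86,217.04)))
go([*onz(im,E1[0],.015)[:2],.0],145.5)
E
```

```text
[156 185 185]
((322.9352111816406, 224.57693481445312), (59.54680633544922, 61.596282958984375), 90.63914489746094) 156.0 [0.5739 0.2415 0.015 ] [array([0.5729, 0.2422, 0.02  ]), array([0.5734, 0.2419, 0.0174])]
plate ((87.54767608642578, 326.79229736328125), (112.47634887695312, 126.22599029541016), 73.33930969238281) 105.0 [ 0.5282 -0.0111  0.006 ]
small top ((422.9588928222656, 312.09454345703125), (15.056299209594727, 16.083154678344727), 172.82516479492188) 163.0 (array([ 0.4492, -0.2558,  0.0171]), [np.float64(0.0011158068285114832), np.float64(0.0011158068285114574)])
t 3.3 at [0.5739 0.2386 0.1596] yaw 145.1 q [ 11.7  32.1  68.9  -0.   79.  -43.4] shift [ 0.17  0.23 15.96] turn -0.3745004688580593 z [ 0.  0. -1.] w 0.0854 F [ 0.   0.8 -0. ]
```

Call:
move_arm(
  series="0.2 0.3 5 -0.4 1;0.2 0.3 10 -0.4 1;0.2 0.3 13.5 -0.4 1;0.2 0.3 15.2 -0.4 1;0.2 0.3 15.9 -0.4 1;0.2 0.3 15.9 -0.4 1",
  force=30,
)

```text
time_s: 4.05
position: [0.5745, 0.2427, 0.0011]
tool_rot: [[-0.825, 0.565, 0.001], [0.565, 0.825, 0.0], [-0.001, 0.001, -1.0]]
ft_force: [0.7, -0.5, -0.0]
grip_width: 0.0852
gripper_force: 0.0
```

```bash
python3 - <<'E'
from h import *
im=optics.get_image("wrist"); cv2.imwrite("pics/w2.png",im["pixels"])
go([.5735,.242,.0],145.5)
E
```

```text
t 4.1 at [0.5747 0.2428 0.0015] yaw 145.6 q [ 12.   42.5  78.1   0.   59.3 -43.5] shift [ 0.05 -0.13  0.15] turn 0.06829102133704623 z [ 0.002  0.    -1.   ] w 0.0855 F [-0.2  0.2  0. ]
```

View pics/w2.png

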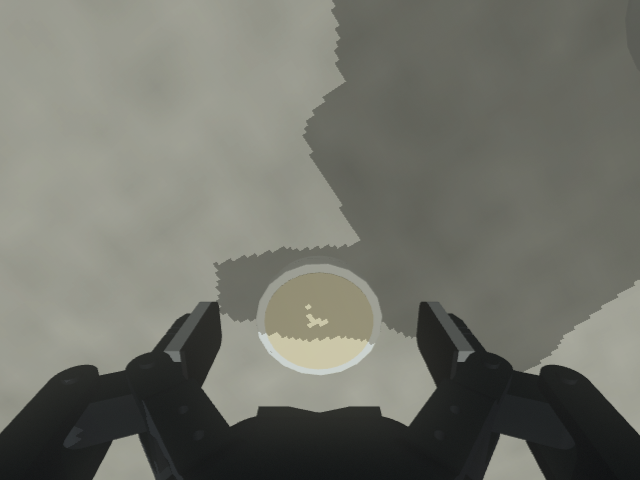

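The dish sits centred between the pads at (319,319). Closing.

Call:
move_arm(
  series="0 0 0.1 0 0.4;0 0 0.1 0 0;0 0 0.1 0 -0.2;0 0 0.1 0 -0.2;0 0 0.1 0 -0.2;0 0 0.1 0 -0.2",
  force=30,
)

```text
time_s: 4.85
position: [0.5743, 0.2428, 0.0003]
tool_rot: [[-0.825, 0.565, 0.001], [0.565, 0.825, 0.0], [-0.001, 0.001, -1.0]]
ft_force: [-2.2, -0.6, 6.5]
grip_width: 0.0537
gripper_force: 31.3
```

Call:
move_arm(
  series="0 0 -1 0 -0.2;0 0 -4 0 -0.2;0 0 -9 0 -0.2;-3 -4 -13 0 -0.2;-7.5 -9.5 -16 0 -0.2;-12 -15 -18 0 -0.2;-16 -20 -20 0 -0.2;-17.9 -23.3 -20 0 -0.2",
)

```text
time_s: 5.85
position: [0.5901, -0.0462, 0.2001]
tool_rot: [[-0.825, 0.565, 0.002], [0.565, 0.825, -0.001], [-0.002, 0.001, -1.0]]
ft_force: [0.3, 0.3, -1.5]
grip_width: 0.0536
gripper_force: 31.8
```

```bash
python3 - <<'E'
from h import *
go([.533,-.0095,.05],145.5)
im=optics.get_image("wrist"); cv2.imwrite("pics/w3.png",im["pixels"])
print(proj(im,[[.533,-.0095,.006],[.593,-.05,.085]]))
print(spotter.mark_of("carrier_plate","wrist"),spotter.mark_of("carrier_grip","wrist"))
go([.533,-.0095,.05],145.5)
E
```

```text
t 5.85 at [ 0.5901 -0.0462  0.2001] yaw 145.6 q [-15.9  27.3  70.6   0.   82.  -71.5] shift [ 6.82 -0.21 15.  ] turn 0.08280045034922523 z [ 0.002 -0.001 -1.   ] w 0.0536 F [ 0.3  0.3 -1.5]
[[317.57852879 144.38713308]
 [318.01286538 241.2782474 ]]
[{'point': [0.5372, -0.0092, 0.0106], 'score': 0.64}] [{'point': [0.5961, -0.048, 0.0854], 'score': 0.77}, {'point': [0.7799, -0.0745, 0.0024], 'score': 0.15}]
t 6.0 at [ 0.5899 -0.0471  0.1992] yaw 145.3 q [-16.   27.3  70.6  -0.   82.  -71.3] shift [ 6.84 -0.15 14.91] turn -0.18373112755094212 z [ 0.001 -0.    -1.   ] w 0.0539 F [ 0.2  0.7 -0.9]
```

View pics/w3.png

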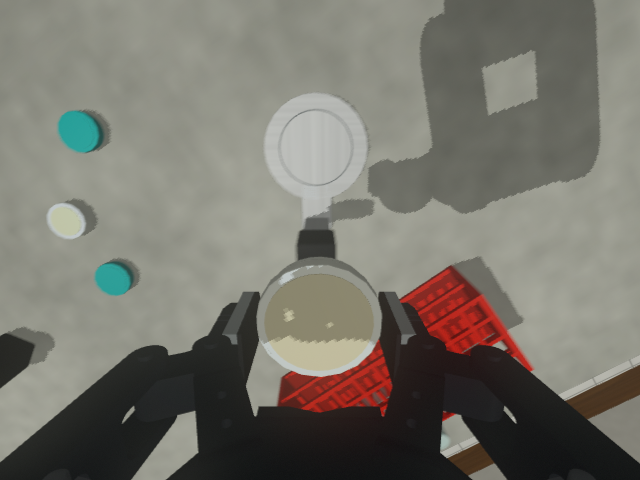

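The dish is held level at (320,318). The plate's mark circle is at about (316,147), and the handle is straight below it at (316,242), so the yaw is aligned. I'll fit the plate.

```bash
python3 - <<'E'
from h import *
np.set_printoptions(precision=4,suppress=True)
im=optics.get_image("wrist"); a=optics.get_image("top")
g=cv2.GaussianBlur(cv2.cvtColor(im["pixels"],cv2.COLOR_BGR2GRAY),(0,0),1)
# edges along radial lines from the guessed centre, on the plate's rim, handle side left out
from scipy.optimize import least_squares
c0=np.array([316,146.]); pts=[]
for th in np.radians(np.arange(0,360,4)):
    if 60<np.degrees(th)<120 or np.degrees(th)<45 : continue   # handle / shadow
    r=np.arange(44,62,.25); p=c0+r[:,None]*[np.cos(th),np.sin(th)]
    v=cv2.remap(g,p[:,0].astype(np.float32)[None],p[:,1].astype(np.float32)[None],1)[0].astype(float)
    pts.append(p[np.argmin(np.gradient(v))])
W=np.array([onz(im,p,.006) for p in pts]); 
f=lambda q: np.hypot(W[:,0]-q[0],W[:,1]-q[1])-q[2]
s=least_squares(f,[.533,-.01,.05],loss="soft_l1",f_scale=.0005); print("plate",s.x,np.std(f(s.x)))
px=proj(im,[*s.x[:2],.006])[0]; print(px)
# mark circle
M=[]
for th in np.radians(np.arange(0,360,4)):
    r=np.arange(32,44,.25); p=c0+r[:,None]*[np.cos(th),np.sin(th)]
    v=cv2.remap(g,p[:,0].astype(np.float32)[None],p[:,1].astype(np.float32)[None],1)[0]; M.append(p[np.argmin(v)])
W=np.array([onz(im,p,.006) for p in M]); s2=least_squares(f,[.533,-.01,.036],loss="soft_l1",f_scale=.0005); print("mark",s2.x,np.std(f(s2.x)))
cm=proj(im,[*s2.x[:2],.006])[0]
print("tri with top",tri(im,cm,a,(319.06,274.28)))
# held dish: where the grasp is
E1,_=disc(im,(320,318),64); print("held",E1)
go([*s2.x[:2],.05],145.5)
E
```

```text
plate [ 0.5348 -0.0117  0.049 ] 0.0011297830721151549
[317.4755 147.2413]
mark [ 0.5348 -0.0116  0.0347] 0.00019437123476436974
tri with top (array([ 0.535 , -0.0113, -0.0113]), [np.float64(0.0006498094997953227), np.float64(0.0006498094997953021)])
held ((319.5404357910156, 351.7806701660156), (45.85944366455078, 113.63353729248047), 91.95294952392578)
t 6.1 at [ 0.5898 -0.0441  0.1986] yaw 145.5 q [-15.7  27.3  70.7   0.   82.  -71.3] shift [ 6.36 -0.44 14.86] turn 0.045964144333765944 z [-0.  0. -1.] w 0.0539 F [ 0.3  0.5 -0.4]
```

```bash
python3 - <<'E'
from h import *
np.set_printoptions(precision=4,suppress=True)
for i in range(4):
    im=optics.get_image("wrist"); s=observe(); c=ray(im,(0,0))[0]
    R=np.array(s["tool_rot"]); d=onz(im,(319.8,317.8),.2+.0145); p=onz(im,(317.4,147.2),.006)
    print("cam-tcp in tool",R.T@(c-s["position"]),"tcp",s["position"],"dish",d,"plate",p,"shift tool",R.T@(p-d)*100)
E
```

```text
cam-tcp in tool [ 0.0747 -0.0015 -0.1417] tcp [ 0.5898 -0.0434  0.1985] dish [ 0.5873 -0.043   0.2145] plate [ 0.5342 -0.0087  0.006 ] shift tool [ 6.3096 -0.1686 20.8526]
cam-tcp in tool [ 0.0748 -0.0013 -0.1416] tcp [ 0.5898 -0.043   0.1984] dish [ 0.5872 -0.0423  0.2145] plate [ 0.5341 -0.0081  0.006 ] shift tool [ 6.3055 -0.1713 20.8527]
cam-tcp in tool [ 0.075  -0.0011 -0.1416] tcp [ 0.5899 -0.043   0.1984] dish [ 0.5872 -0.042   0.2145] plate [ 0.5341 -0.0078  0.006 ] shift tool [ 6.3013 -0.1754 20.8529]
cam-tcp in tool [ 0.075  -0.001  -0.1416] tcp [ 0.5899 -0.043   0.1984] dish [ 0.5873 -0.0418  0.2145] plate [ 0.5342 -0.0077  0.006 ] shift tool [ 6.3011 -0.1769 20.8521]
```

```bash
cat >> h.py <<'E'
from scipy.optimize import least_squares
def ring(im,c0,r0,r1,z,rad,kind="dark",skip=()):
    "circle on plane z from a dark line or outer bright edge, searched radially from pixel c0"
    g=cv2.GaussianBlur(cv2.cvtColor(im["pixels"],cv2.COLOR_BGR2GRAY),(0,0),1); M=[]
    for th in np.arange(0,360,4):
        if any(a<=th<=b for a,b in skip): continue
        t=np.radians(th); r=np.arange(r0,r1,.25); p=np.array(c0)+r[:,None]*[np.cos(t),np.sin(t)]
        v=cv2.remap(g,p[:,0].astype(np.float32)[None],p[:,1].astype(np.float32)[None],1)[0].astype(float)
        M.append(p[np.argmin(v) if kind=="dark" else np.argmin(np.gradient(v))])
    W=np.array([onz(im,p,z) for p in M]); f=lambda q: np.hypot(W[:,0]-q[0],W[:,1]-q[1])-q[2]
    s=least_squares(f,[*W[:,:2].mean(0),rad],loss="soft_l1",f_scale=.0005); return s.x,np.std(f(s.x))
E
python3 - <<'E'
from h import *
np.set_printoptions(precision=4,suppress=True)
im=optics.get_image("wrist"); s=observe(); R=np.array(s["tool_rot"])
g=proj(im,[.535,-.0113,.006])[0]; print(g)
p,e=ring(im,g,30,46,.006,.035); print("mark",p,e,proj(im,[*p[:2],.006]))
d,e2=ring(im,(319.8,317.8),50,68,.213,.0275,"edge",((0,80),(100,180),(0,25),(155,205),(335,360))); print("dish",d,e2,proj(im,[*d[:2],.213]))
print("shift",R.T@np.array([*(p-d)[:2],0])*100, "tcp",s["position"]); go([.535,-.0113,.03],145.5)
E
```

```text
[314.8467 150.0466]
mark [ 0.5349 -0.0118  0.0347] 0.000224684254744445 [[314.3809 150.2298]]
dish [ 0.5899 -0.0443  0.0267] 0.000993991480824202 [[318.5652 323.388 ]]
shift [ 6.3808 -0.4163  0.0021] tcp [ 0.59   -0.0431  0.1984]
t 6.35 at [ 0.59   -0.0431  0.1984] yaw 145.7 q [-15.6  27.4  70.7   0.   82.  -71.3] shift [ 6.33 -0.47 16.84] turn 0.16769340473746297 z [-0.  0. -1.] w 0.0539 F [ 0.2 -0.1 -0.2]
```

Call:
move_arm(
  series="3 -0.2 1 0 -0.2;6.2 -0.5 4 0 -0.2;6.2 -0.5 9 0 -0.2;6.2 -0.5 14 0 -0.2;6.2 -0.5 17 0 -0.2;6.2 -0.5 18.3 0 -0.2;6.2 -0.5 18.6 0 -0.2;6.2 -0.5 18.6 0 -0.2",
)

```text
time_s: 7.35
position: [0.5366, -0.0134, 0.0133]
tool_rot: [[-0.825, 0.565, 0.002], [0.565, 0.825, -0.0], [-0.002, 0.001, -1.0]]
ft_force: [0.7, 0.2, -0.2]
grip_width: 0.0535
gripper_force: 31.8
```

```bash
python3 - <<'E'
from h import *
for i in range(4): im=optics.get_image("wrist")
cv2.imwrite("pics/w4.png",im["pixels"])
go([.535,-.0115,.0065],145.5)
E
```

```text
t 7.55 at [ 0.5364 -0.0134  0.0132] yaw 145.6 q [-14.1  35.3  92.8   0.   51.8 -69.7] shift [0.23 0.08 0.67] turn 0.07181194386311063 z [ 0.002 -0.    -1.   ] w 0.0536 F [-0.5  0.1 -1.2]
```

View pics/w4.png

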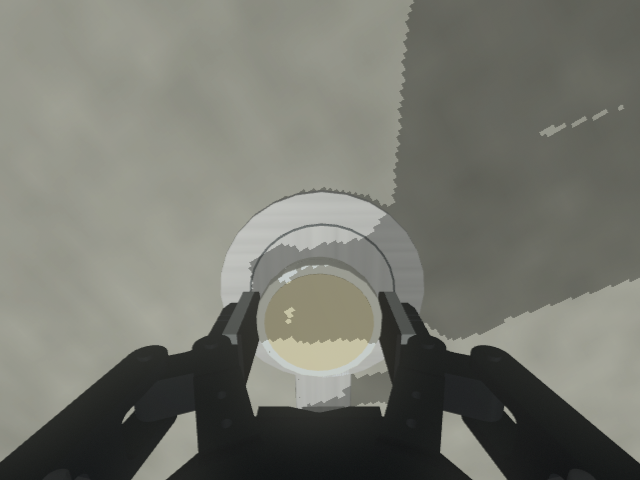

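```bash
python3 - <<'E'
from h import *
np.set_printoptions(precision=4,suppress=True)
im=optics.get_image("wrist"); s=observe(); R=np.array(s["tool_rot"])
p,e=ring(im,(322,295),64,84,.006,.0355,"dark",((0,200),(340,360))); print("mark",p,e,proj(im,[*p[:2],.006]))
p2,e=ring(im,(322,292),88,112,.006,.05,"edge",((0,190),(310,360))); print("rim",p2,e,proj(im,[*p2[:2],.006]))
z=s["position"][2]+.0147
d=onz(im,(319.8,318.),z); print("dish",d, "tcp",s["position"])
for q in(p,p2): print((R.T@np.array([q[0]-d[0],q[1]-d[1],0]))*100)
E
```

```text
mark [ 0.5346 -0.0111  0.0342] 0.0011090700353213522 [[322.6464 293.1104]]
rim [ 0.535  -0.0115  0.0492] 0.00013956120817221565 [[322.5593 294.1315]]
dish [ 0.5346 -0.0129  0.0278] tcp [ 0.5363 -0.0134  0.0131]
[ 0.0993  0.145  -0.    ]
[0.0448 0.141  0.    ]
```

Call:
move_arm(
  series="0.1 0.1 0.2 0 -0.2;0.1 0.1 0.4 0 -0.2;0.1 0.1 0.5 0 -0.2;0.1 0.1 0.6 0 -0.2;0.1 0.1 0.6 0 -0.2",
)

```text
time_s: 8.22
position: [0.5358, -0.012, 0.0064]
tool_rot: [[-0.825, 0.565, -0.0], [0.565, 0.825, 0.0], [0.0, -0.0, -1.0]]
ft_force: [-0.3, 0.8, -0.1]
grip_width: 0.0534
gripper_force: 31.8
```

Call:
move_arm(
  series="0 0 0.05 0 -0.2;0 0 0.05 0 -0.2;0 0 0.1 0 -0.2;0 0 0.1 0 -0.2",
)

```text
time_s: 8.72
position: [0.5358, -0.012, 0.0062]
tool_rot: [[-0.825, 0.565, 0.001], [0.565, 0.825, -0.0], [-0.001, 0.0, -1.0]]
ft_force: [-3.3, 0.4, 10.5]
grip_width: 0.054
gripper_force: 32.8
```

Call:
move_arm(
  series="0 0 0.05 0 0.5;0 0 0.05 0 0.9;0 0 0 0 1;0 0 -1 0 1;0 0 -4 0 1;0 0 -9 0 1;0 0 -14 0 1;0 0 -14 0 1",
)

```text
time_s: 9.72
position: [0.5373, -0.0122, 0.1496]
tool_rot: [[-0.825, 0.565, 0.008], [0.565, 0.825, -0.002], [-0.008, 0.003, -1.0]]
ft_force: [0.3, 0.4, -1.6]
grip_width: 0.0856
gripper_force: 0.0
```

```bash
python3 - <<'E'
from h import *
np.set_printoptions(precision=4,suppress=True)
a=optics.get_image("top"); b=optics.get_image("scene")
for i in range(2): im=optics.get_image("wrist")
ca,_=cream(a,(320,272),12); cb,_=cream(b,(303,241),14); print(ca,cb,tri(a,ca,b,cb))
print([ (x["score"],x["point"]) for x in spotter.mark_of("large_dish","wrist")])
g=proj(im,[.535,-.0115,.021])[0];print(g); cv2.imwrite("pics/w5.png",im["pixels"])
Es,t=disc(a,(423,312),11); cs,_=cream(b,(203.9,217)); print("small",tri(a,Es[0],b,cs)[0])
go([.449,-.256,.15],145.5)
E
```

```text
[322.3284 265.806 ] [300.272  240.3305] (array([ 0.55  , -0.0155,  0.0431]), [np.float64(0.0022100349846376566), np.float64(0.0022100349846376544)])
[(0.91, [0.5359, -0.0113, 0.0056])]
[320.297  233.0077]
small [ 0.4489 -0.2534  0.0238]
t 9.975 at [ 0.5352 -0.0118  0.1442] yaw 145.6 q [-13.9  25.   84.6   0.   70.5 -69.5] shift [ -6.7  -25.01  -0.57] turn 0.0661459095657051 z [-0.003  0.001 -1.   ] w 0.0851 F [-0.7  0.5 -0.3]
```

View pics/w5.png

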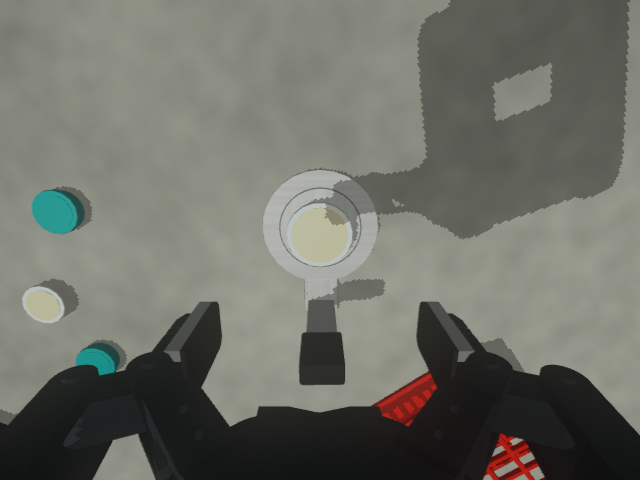

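The large dish sits centred on the plate at (320,235), inside the mark circle. Next is the small dish, the cream one at (43,304).

Call:
move_arm(
  series="-1.2 -4.5 0 0 1;-2.6 -10 0 0 1;-4.1 -15.5 0 0 1;-5.6 -21 0 0 1;-6.7 -25 0 0 1;-6.7 -25 0 0 1;-6.7 -25 0 0 1",
)

```text
time_s: 10.85
position: [0.4495, -0.2554, 0.1447]
tool_rot: [[-0.825, 0.565, -0.001], [0.565, 0.825, 0.001], [0.002, 0.001, -1.0]]
ft_force: [1.1, 0.9, -0.8]
grip_width: 0.0853
gripper_force: 0.0
```

```bash
python3 - <<'E'
from h import *
np.set_printoptions(precision=4,suppress=True)
for i in range(3): im=optics.get_image("wrist")
cv2.imwrite("pics/w6.png",im["pixels"]); s=observe()
r=[x for x in spotter.mark_of("small_dish","wrist")]; print([(round(x["score"],2),np.round(x["point"],3),proj(im,x["point"])[0]) for x in r])
g=proj(im,[.449,-.255,.012])[0]; print(g)
E1,t=disc(im,g,30); print(E1,t,onz(im,E1[0],.012),im["pixels"][int(E1[0][1]),int(E1[0][0])])
a=optics.get_image("top"); Es,_=disc(a,(423,312),11); print(tri(im,E1[0],a,Es[0]))
go([*onz(im,E1[0],.012)[:2],.0],145.5)
E
```

```text
[(0.94, array([ 0.397, -0.18 , -0.003]), array([358.9752, 123.6268])), (0.94, array([ 0.521, -0.267,  0.002]), array([352.1909, 295.9432])), (0.73, array([ 0.452, -0.257,  0.   ]), array([319.4363, 230.4411]))]
[319.25   229.5547]
((316.3887634277344, 233.193603515625), (42.02072525024414, 43.605831146240234), 97.46974182128906) 157.0 [ 0.4503 -0.2588  0.012 ] [158 186 187]
(array([ 0.4478, -0.257 ,  0.023 ]), [np.float64(3.1386279197170145e-05), np.float64(3.138627919722583e-05)])
t 11.1 at [ 0.45   -0.2552  0.1454] yaw 145.6 q [-42.7  23.3  87.5   0.   69.3 -98.3] shift [-0.23 -0.28 14.54] turn 0.1486308613013989 z [-0.  0. -1.] w 0.0853 F [ 0.3  0.1 -0.1]
```

View pics/w6.png

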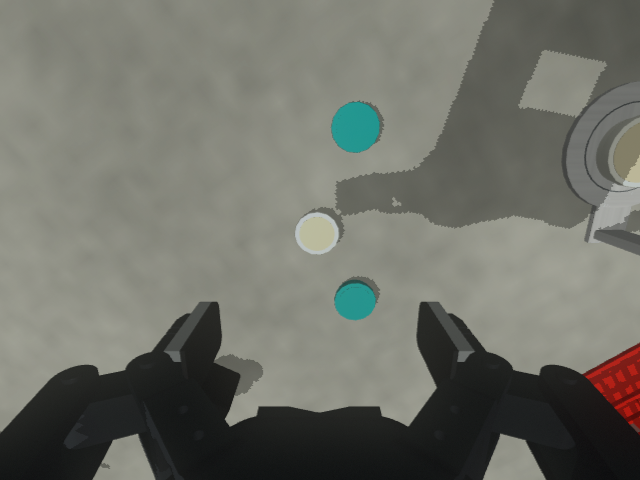

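The cream small dish is at (317,233), with turquoise ones at (356,127) and (355,300). Both are clear of the finger paths.

Call:
move_arm(
  series="-0.2 -0.3 5 0 1;-0.2 -0.3 10 0 1;-0.2 -0.3 12.5 0 1;-0.2 -0.3 13.7 0 0.8;-0.2 -0.3 14.2 0 0.5;-0.2 -0.3 14.2 0 0.3;-0.2 -0.3 14.2 0 0.2",
)

```text
time_s: 11.98
position: [0.45, -0.2599, 0.0043]
tool_rot: [[-0.825, 0.565, 0.001], [0.565, 0.825, -0.001], [-0.002, -0.0, -1.0]]
ft_force: [-0.5, -0.5, 0.4]
grip_width: 0.051
gripper_force: 0.0
```

```bash
python3 - <<'E'
from h import *
for i in range(2): im=optics.get_image("wrist")
cv2.imwrite("pics/w7.png",im["pixels"])
go([.4500,-.2583,.003],145.5)
E
```

```text
t 12.075 at [ 0.4499 -0.2599  0.0041] yaw 145.6 q [-43.1  35.1  95.9   0.   48.9 -98.7] shift [0.08 0.14 0.11] turn 0.06811008098600269 z [ 0.001 -0.001 -1.   ] w 0.0509 F [-0.6 -0.1 -0.1]
```

View pics/w7.png

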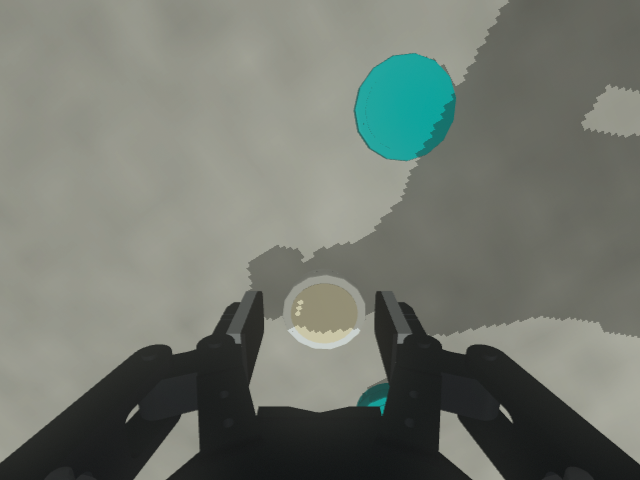

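The small dish is at (324,312), about 2 mm right of the pad midline. I'll correct and close.

Call:
move_arm(
  series="0.2 0.2 0.1 0 0.2;0.2 0.2 0.1 0 0.1;0.2 0.2 0.1 0 -0.1;0.2 0.2 0.1 0 -0.6;0.2 0.2 0.1 0 -0.6;0.2 0.2 0.1 0 -0.6;0.2 0.2 0.1 0 -0.6",
  force=30,
)

```text
time_s: 12.95
position: [0.4491, -0.2569, 0.0027]
tool_rot: [[-0.825, 0.565, 0.0], [0.565, 0.825, -0.0], [-0.0, -0.0, -1.0]]
ft_force: [-1.0, 2.7, 5.5]
grip_width: 0.0363
gripper_force: 29.7
```

Call:
move_arm(
  series="0 0 -1 0 -0.6;0 0 -4 0 -0.6;0 0 -9 0 -0.6;0 4 -14 0 -0.6;0 10 -17 0 -0.6;0.1 16 -19.5 0 -0.6;0.2 21 -19.7 0 -0.6;0.2 25.3 -19.7 0 -0.6",
)

```text
time_s: 13.95
position: [0.5915, -0.0449, 0.2006]
tool_rot: [[-0.825, 0.564, 0.002], [0.564, 0.825, -0.0], [-0.002, 0.001, -1.0]]
ft_force: [-0.1, -0.2, -0.1]
grip_width: 0.0359
gripper_force: 30.2
```

```bash
python3 - <<'E'
from h import *
np.set_printoptions(precision=4,suppress=True)
for i in range(6): im=optics.get_image("wrist")
s=observe(); R=np.array(s["tool_rot"]); cv2.imwrite("pics/w8.png",im["pixels"])
g=proj(im,[.535,-.0113,.006])[0]
p,e=ring(im,g,30,46,.006,.0355); print("mark",p,e,proj(im,[*p[:2],.006]))
E1,t=disc(im,proj(im,[.5355,-.0118,.021])[0],36); print("large",E1,t,onz(im,E1[0],.021))
go([.535,-.0115,.05],145.5)
E
```

```text
mark [ 0.5343 -0.0148  0.0325] 0.0016745598324121472 [[314.9599 148.6025]]
large ((317.8906555175781, 147.4797821044922), (70.74478912353516, 71.19771575927734), 62.713279724121094) 165.0 [ 0.5347 -0.0117  0.021 ]
t 14.25 at [ 0.5901 -0.0478  0.1996] yaw 145.5 q [-16.1  27.4  70.5  -0.   82.1 -71.6] shift [ 6.6  -0.12 14.96] turn 0.018979009230633892 z [-0. -0. -1.] w 0.0362 F [-0.6 -0.3 -0.7]
```

View pics/w8.png

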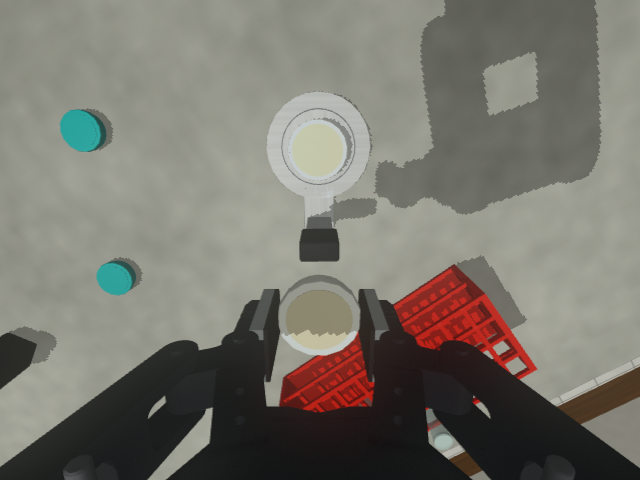

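The view shows the large dish centred on the plate at (318,150) and the small dish held level at (319,316). I have now viewed 11 pictures, one over the allowed 10, so the rest I'll do by numbers only.

```bash
python3 - <<'E'
from h import *
np.set_printoptions(precision=4,suppress=True)
im=optics.get_image("wrist"); s=observe(); R=np.array(s["tool_rot"])
g=proj(im,[.5347,-.0117,.021])[0]; h=cv2.cvtColor(im["pixels"],cv2.COLOR_BGR2HSV)
def cr(c,r):
    m=((h[...,0]>20)&(h[...,0]<38)&(h[...,1]>25)).astype(np.uint8); w=np.zeros_like(m); cv2.circle(w,tuple(int(v) for v in c),r,1,-1)
    k=max(cv2.findContours(m*w,0,1)[0],key=cv2.contourArea); return cv2.fitEllipse(cv2.convexHull(k))
print(g,h[150,318],h[316,320],h[200,200])
L=cr(g,40); S=cr((320,316),44); print("L",L,"S",S)
l=onz(im,L[0],.021); d=onz(im,S[0],s["position"][2]+.0093); print(l,d,"shift",R.T@(l-d)*100,s["position"])
E
```

```text
[318.2396 147.3227] [ 32  36 199] [ 25  53 140] [ 33  18 154]
L ((317.53790283203125, 149.4633331298828), (50.10902404785156, 52.21110153198242), 176.92184448242188) S ((318.592529296875, 319.1084899902344), (59.73326873779297, 67.45799255371094), 89.73567962646484)
[ 0.5359 -0.0133  0.021 ] [ 0.5909 -0.0497  0.2089] shift [ 6.5947 -0.1147 18.7898] [ 0.5901 -0.048   0.1996]
```

Call:
move_arm(
  series="3 0 0 0 -0.6;6.5 -0.1 3 0 -0.6;6.5 -0.1 8 0 -0.6;6.5 -0.1 13 0 -0.6;6.5 -0.1 15.5 0 -0.6;6.5 -0.1 16.7 0 -0.6;6.5 -0.1 16.9 0 -0.6;6.5 -0.1 16.9 0 -0.6",
)

```text
time_s: 15.3
position: [0.5368, -0.0115, 0.0314]
tool_rot: [[-0.825, 0.566, 0.002], [0.566, 0.825, -0.0], [-0.002, 0.001, -1.0]]
ft_force: [-0.3, -0.1, -0.4]
grip_width: 0.0362
gripper_force: 30.2
```

```bash
python3 - <<'E'
from h import *
np.set_printoptions(precision=4,suppress=True)
for i in range(3): im=optics.get_image("wrist")
s=observe(); R=np.array(s["tool_rot"]); cv2.imwrite("pics/w9.png",im["pixels"])
g=proj(im,[.5355,-.0123,.021])[0]; print("g",g)
# plate rim upper arc
gp=proj(im,[.535,-.0115,.006])[0]
p2,e=ring(im,gp,88,112,.006,.05,"edge",((0,190),(310,360))); print("rim",p2,e)
# large dish: outer white edge on the upper arc
for kind in("edge",):
    p,e=ring(im,g,50,75,.021,.0275,kind,((0,200),(340,360))); print("large",p,e)
d=onz(im,(318.6,318.),s["position"][2]+.0093); print("small",d)
for q in(p,p2): print("shift",R.T@np.array([q[0]-d[0],q[1]-d[1],0])*100)
go([.535,-.0115,.024],145.5)
E
```

```text
g [317.6375 294.3975]
rim [ 0.535  -0.0116  0.0492] 0.00017263704179054673
large [ 0.5388 -0.0236  0.0372] 0.004017099258503734
small [ 0.5373 -0.0129  0.0406]
shift [-0.7246 -0.7946  0.0006]
shift [ 0.266  -0.0201 -0.0004]
t 15.45 at [ 0.5367 -0.0113  0.0313] yaw 145.6 q [-13.8  33.7  91.9   0.   54.3 -69.4] shift [ 0.13 -0.12  0.73] turn 0.06671610545271278 z [ 0.002 -0.    -1.   ] w 0.036 F [-0.   0.2 -0.5]
```

Call:
move_arm(
  series="0.2 -0.05 0.3 0 -0.6;0.2 -0.05 0.5 0 -0.6;0.2 -0.05 0.6 0 -0.6;0.2 -0.05 0.7 0 -0.6;0.2 -0.05 0.7 0 -0.6",
)

```text
time_s: 16.08
position: [0.5344, -0.0104, 0.0237]
tool_rot: [[-0.825, 0.565, 0.0], [0.565, 0.825, -0.0], [-0.0, 0.0, -1.0]]
ft_force: [-1.8, 0.4, 3.6]
grip_width: 0.0359
gripper_force: 30.6
```

Call:
move_arm(
  series="0 0 0.03 0 -0.6;0 0 0.05 0 -0.6;0 0 0.05 0 -0.6",
)

```text
time_s: 16.45
position: [0.5344, -0.0104, 0.0237]
tool_rot: [[-0.825, 0.565, 0.001], [0.565, 0.825, -0.0], [-0.001, 0.0, -1.0]]
ft_force: [-3.5, -0.2, 9.4]
grip_width: 0.0361
gripper_force: 31.0
```

Call:
move_arm(
  series="0 0 0 0 0.2;0 0 0 0 0.5;0 0 0 0 0.7;0 0 -1 0 0.8;0 0 -4 0 1;0 0 -9 0 1;0 0 -14 0 1;0 0 -15 0 1",
)

```text
time_s: 17.45
position: [0.5355, -0.0106, 0.1767]
tool_rot: [[-0.825, 0.565, 0.007], [0.565, 0.825, -0.002], [-0.006, 0.002, -1.0]]
ft_force: [-0.1, 0.1, -0.6]
grip_width: 0.0851
gripper_force: 0.0
```

```bash
python3 - <<'E'
from h import *
np.set_printoptions(precision=4,suppress=True)
for i in range(4): im=optics.get_image("wrist")
s=observe(); R=np.array(s["tool_rot"]); cv2.imwrite("pics/w10.png",im["pixels"])
h=cv2.cvtColor(im["pixels"],cv2.COLOR_BGR2HSV)
m=((h[...,0]>20)&(h[...,0]<38)&(h[...,1]>25)).astype(np.uint8); n,lab,st,ce=cv2.connectedComponentsWithStats(m)
for i in np.argsort(-st[1:,4])[:4]+1: print(st[i],ce[i],onz(im,ce[i],.033))
print("proj",proj(im,[[.535,-.0115,.006],[.535,-.0115,.021],[.535,-.0115,.033]]))
for t in("small_dish","large_dish","carrier_plate","carrier_grip"): print(t,[(round(x["score"],2),np.round(x["point"],4)) for x in spotter.mark_of(t,"wrist")])
# grip block: dark pixels within the carrier region
v=h[...,2]; r=spotter.cut_out("carrier_grip","wrist"); print(len(r))
mm=r[0]["pixels"]&(v<70); ys,xs=np.nonzero(mm); q=np.c_[xs,ys].astype(np.float32); print("block",mm.sum(),cv2.minAreaRect(q),xs.min(),xs.max(),ys.min(),ys.max())
go([.595,-.052,.2],145.5)
E
```

```text
[302 215  34  33 881] [318.8456 231.1896] [ 0.5356 -0.0126  0.033 ]
[293 204  52  50 590] [317.1458 222.2017] [ 0.5282 -0.0093  0.033 ]
[418 313  31  29 228] [432.5    328.4342] [0.6752 0.0222 0.033 ]
[338 409   6   3  11] [340.     409.9091] [ 0.7054 -0.1025  0.033 ]
proj [[319.4429 222.3708]
 [319.4698 226.4011]
 [319.4933 229.911 ]]
small_dish [(0.9, array([ 0.5243, -0.2696,  0.0018])), (0.67, array([ 0.3971, -0.1835,  0.002 ])), (0.62, array([ 0.5392, -0.0119,  0.0223]))]
large_dish [(0.65, array([ 0.5338, -0.0096,  0.0041]))]
carrier_plate []
carrier_grip [(0.76, array([ 0.5973, -0.0508,  0.0857]))]
1
block 1695 ((320.5, 337.0), (44.0, 39.0), 90.0) 301 340 315 359
t 17.9 at [ 0.5342 -0.0104  0.172 ] yaw 145.6 q [-13.8  23.2  82.5   0.   74.4 -69.4] shift [-7.37  0.01 -2.81] turn 0.06506529010073336 z [-0.002  0.    -1.   ] w 0.0854 F [-1.3  0.2 -0.1]
```

Call:
move_arm(
  series="-1 0 -2 10 0.6;-2.5 0 -3 20 0.4;-4 0 -3 30 0.4;-5.5 0 -3 40 0.4;-6.5 0 -3 50 0.4;-7.4 0 -3 60 0.4;-7.4 0 -3 70 0.4;-7.4 0 -3 80 0.4",
)

```text
time_s: 18.9
position: [0.5954, -0.0523, 0.2023]
tool_rot: [[0.419, 0.908, -0.001], [0.908, -0.419, 0.0], [-0.0, -0.001, -1.0]]
ft_force: [0.5, 0.5, 0.7]
grip_width: 0.0602
gripper_force: 0.0
```

Call:
move_arm(
  series="0 0 0 10 0.4;0 0 0 10 0.4;0 0 0 10 0.4",
)

```text
time_s: 19.27
position: [0.5954, -0.0523, 0.2027]
tool_rot: [[0.563, 0.827, -0.0], [0.827, -0.563, 0.0], [-0.0, -0.0, -1.0]]
ft_force: [0.2, 0.0, -0.7]
grip_width: 0.0601
gripper_force: 0.0
```

```bash
python3 - <<'E'
from h import *
np.set_printoptions(precision=4,suppress=True)
for i in range(3): im=optics.get_image("wrist")
s=observe(); R=np.array(s["tool_rot"]); cv2.imwrite("pics/w11.png",im["pixels"]); a=optics.get_image("top")
print("rack edge",onz(a,(349,197),.072),onz(a,(400,197),.072))
go([.5943,-.0523,.066],55.6)
print("proj block top",proj(im,[.5943,-.0523,.105]))
r=spotter.cut_out("carrier_grip","wrist"); print(len(r))
g=cv2.cvtColor(im["pixels"],cv2.COLOR_BGR2GRAY)
for x in r[:1]:
    mm=(x["pixels"]&(g<90)).astype(np.uint8); ys,xs=np.nonzero(mm); print("block",mm.sum(),cv2.minAreaRect(np.c_[xs,ys].astype(np.float32)),xs.min(),xs.max(),ys.min(),ys.max())
    for y in range(ys.min(),ys.max()+1,6): k=np.nonzero(mm[y])[0]; print(y,k.min() if len(k) else None,k.max() if len(k) else None, g[y,280:360:8].tolist())
print([(round(x["score"],2),np.round(x["point"],4)) for t in("carrier_grip","carrier_plate") for x in spotter.mark_of(t,"wrist")])
E
```

```text
rack edge [ 0.7092 -0.0758  0.072 ] [ 0.7121 -0.1945  0.072 ]
t 19.475 at [ 0.5954 -0.0523  0.2029] yaw 55.6 q [-16.4  27.8  69.2  -0.   83.   18. ] shift [-0.06 -0.09 13.69] turn 0.03885799722615957 z [-0.  0. -1.] w 0.0599 F [ 0.   0.7 -0. ]
proj block top [[316.9281 242.6889]]
1
block 954 ((317.0, 235.0), (48.0, 20.0), 90.0) 307 327 211 259
211 312 324 [185, 185, 186, 187, 80, 69, 161, 159, 157, 158]
217 308 326 [190, 186, 186, 186, 54, 53, 149, 161, 162, 161]
223 308 327 [146, 190, 189, 189, 59, 58, 141, 162, 164, 162]
229 307 327 [189, 185, 154, 157, 64, 66, 119, 161, 162, 163]
235 307 327 [190, 185, 157, 158, 65, 67, 120, 161, 162, 163]
241 308 327 [190, 158, 157, 160, 65, 67, 119, 160, 164, 164]
247 308 327 [189, 158, 160, 162, 66, 67, 119, 160, 164, 165]
253 308 327 [156, 160, 161, 163, 66, 68, 119, 160, 164, 163]
259 310 313 [157, 157, 161, 161, 81, 92, 159, 158, 161, 161]
[(0.92, array([ 0.5969, -0.0477,  0.0838]))]
```

```bash
python3 - <<'E'
from h import *
np.set_printoptions(precision=4,suppress=True)
im=optics.get_image("wrist"); g=cv2.cvtColor(im["pixels"],cv2.COLOR_BGR2GRAY)
for y in(232,240,250): print(y,g[y,300:340].tolist())
print(g[195:275,318].tolist())
s=observe(); print(proj(im,[*s["position"][:2],.105]), [proj(im,[.5943+sx*.008*.824,-.0523-sx*.008*.566,z]).tolist() for sx in(-1,1) for z in(.105,.065)])
E
```

```text
232 [154, 156, 157, 157, 157, 158, 137, 83, 61, 64, 64, 65, 65, 65, 65, 66, 66, 65, 66, 67, 67, 67, 68, 67, 68, 67, 63, 57, 120, 153, 158, 158, 159, 159, 159, 159, 160, 161, 161, 161]
240 [158, 158, 158, 158, 159, 160, 141, 85, 59, 64, 66, 65, 66, 66, 67, 66, 66, 66, 68, 67, 68, 67, 68, 68, 69, 69, 64, 57, 119, 153, 158, 158, 159, 159, 159, 160, 160, 161, 161, 161]
250 [162, 162, 162, 163, 163, 163, 163, 99, 59, 64, 66, 67, 67, 66, 67, 67, 68, 67, 67, 67, 68, 68, 68, 68, 68, 69, 64, 58, 120, 153, 158, 159, 159, 159, 159, 160, 160, 161, 161, 162]
[113, 113, 107, 95, 123, 127, 156, 95, 95, 95, 95, 95, 95, 95, 95, 94, 69, 54, 53, 54, 53, 54, 54, 54, 54, 53, 55, 55, 58, 63, 65, 65, 66, 66, 66, 66, 66, 66, 66, 66, 67, 67, 67, 67, 67, 68, 67, 68, 67, 67, 68, 67, 68, 68, 67, 67, 68, 67, 68, 68, 68, 68, 67, 67, 93, 163, 162, 163, 163, 163, 164, 164, 165, 165, 164, 164, 164, 164, 164, 164]
[[318.1064 241.7924]] [[[306.1280130746831, 242.62735682250755]], [[307.86634207782527, 228.60148410927204]], [[327.62961206555167, 242.6738639394119]], [[326.52928046644865, 228.64104246938237]]]
```

Call:
move_arm(
  series="0 0 4 0 0.4;0 0 8 0 0.4;0 0 11 0 0.4;0 0 13 0 0.4;0 0 13.8 0 0.2;0 0 13.8 0 0;0 0 13.8 0 -0.2;0 0 13.8 0 -0.3",
  force=90,
)

```text
time_s: 20.68
position: [0.5958, -0.0523, 0.0657]
tool_rot: [[0.565, 0.825, 0.001], [0.825, -0.565, -0.0], [0.0, 0.001, -1.0]]
ft_force: [-0.2, 0.3, -0.9]
grip_width: 0.0299
gripper_force: 0.0
```

```bash
python3 - <<'E'
from h import *
im=optics.get_image("wrist"); g=cv2.cvtColor(im["pixels"],cv2.COLOR_BGR2GRAY)
cv2.imwrite("pics/w12.png",im["pixels"])
for y in(300,310,320): print(y,g[y,240:400:4].tolist())
print(proj(im,[[.5943+sx*.008*.824,-.0523-sx*.008*.566,.105] for sx in(-1,1)]))
go([.5948,-.0523,.065],55.6)
E
```

```text
300 [124, 191, 188, 191, 191, 59, 58, 90, 92, 91, 53, 52, 165, 165, 48, 46, 47, 46, 46, 45, 44, 44, 44, 45, 159, 165, 166, 167, 45, 47, 88, 89, 89, 49, 50, 124, 168, 167, 166, 167]
310 [188, 191, 188, 59, 59, 57, 85, 91, 90, 81, 49, 49, 161, 168, 45, 43, 44, 42, 42, 42, 42, 41, 42, 42, 121, 165, 167, 167, 43, 44, 46, 87, 87, 87, 49, 48, 49, 157, 166, 167]
320 [188, 191, 55, 54, 53, 60, 89, 89, 89, 47, 45, 45, 158, 99, 44, 43, 42, 42, 42, 42, 41, 41, 42, 40, 38, 164, 165, 167, 41, 42, 42, 81, 86, 87, 87, 46, 46, 47, 155, 165]
[[291.02088829 358.81136792]
 [335.96987441 358.86767811]]
t 20.725 at [ 0.5957 -0.0524  0.0656] yaw 55.6 q [-16.4  35.7  79.7  -0.   64.6  18.1] shift [-0.05 -0.08  0.06] turn -0.030355145272608297 z [ 0.001 -0.    -1.   ] w 0.0297 F [-0.4 -1.1  0.1]
```

Call:
move_arm(
  series="0 -0.1 0 0 -0.3;0 -0.1 0 0 -0.4;0 -0.1 0 0 -0.5;0 -0.1 0 0 -0.6;0 -0.1 0 0 -0.8;0 -0.1 0 0 -0.9;0 -0.1 0 0 -0.9;0 -0.1 0 0 -0.9",
  force=90,
)

```text
time_s: 21.72
position: [0.5947, -0.0517, 0.0651]
tool_rot: [[0.565, 0.825, 0.0], [0.825, -0.565, -0.0], [0.0, 0.0, -1.0]]
ft_force: [-1.3, -0.6, 3.3]
grip_width: 0.0149
gripper_force: 88.3
```

```bash
python3 - <<'E'
from h import *
np.set_printoptions(precision=4,suppress=True)
a=optics.get_image("top"); b=optics.get_image("scene"); w=optics.get_image("wrist")
for n,im in(("top",a),("scene",b),("wrist",w)): cv2.imwrite(f"pics/g_{n}.png",im["pixels"])
for n in("scene","wrist","top"): print(n,[(t,round(x["score"],2),np.round(x["point"],3).tolist()) for t in("small_dish","large_dish","carrier") for x in spotter.mark_of(t,n)])
s=observe(); print(s["gripper_force"]); go([.5948,-.0523,.185],55.6)
E
```

```text
scene [('small_dish', 0.72, [0.537, -0.013, 0.02]), ('small_dish', 0.5, [0.526, -0.265, -0.002]), ('small_dish', 0.47, [0.398, -0.183, -0.001]), ('large_dish', 0.66, [0.539, -0.014, 0.009]), ('carrier', 0.68, [0.537, -0.009, 0.002]), ('carrier', 0.53, [0.596, -0.052, 0.084])]
wrist [('small_dish', 0.9, [0.536, -0.01, 0.022]), ('large_dish', 0.79, [0.536, -0.011, 0.006])]
top [('small_dish', 0.7, [0.397, -0.185, 0.001]), ('small_dish', 0.64, [0.529, -0.43, 0.001]), ('small_dish', 0.57, [0.522, -0.267, 0.001])]
88.56254696846008
t 22.325 at [ 0.5947 -0.0518  0.0651] yaw 55.6 q [-16.3  35.6  79.9  -0.   64.5  18.1] shift [ -0.04   0.04 -11.99] turn -0.03229291242723775 z [ 0. -0. -1.] w 0.0148 F [-1.6  0.3  5.5]
```

Everything is in place. Lifting 12 cm slowly.

Call:
move_arm(
  series="0 0 -0.3 0 -0.9;0 0 -1 0 -0.9;0 0 -2 0 -0.9;0 0 -3.2 0 -0.9;0 0 -4.6 0 -0.9;0 0 -6 0 -0.9;0 0 -7.4 0 -0.9;0 0 -8.6 0 -0.9",
)

```text
time_s: 23.32
position: [0.5947, -0.0517, 0.152]
tool_rot: [[0.565, 0.825, 0.0], [0.825, -0.565, -0.0], [0.0, 0.0, -1.0]]
ft_force: [-0.1, -0.3, -2.5]
grip_width: 0.0153
gripper_force: 87.7
```

Call:
move_arm(
  series="0 0 -1.2 0 -0.9;0 0 -2.2 0 -0.9;0 0 -2.9 0 -0.9;0 0 -3.3 0 -0.9;0 0 -3.4 0 -0.9;0 0 -3.4 0 -0.9;0 0 -3.4 0 -0.9;0 0 -3.4 0 -0.9",
)

```text
time_s: 24.32
position: [0.5945, -0.0517, 0.1847]
tool_rot: [[0.565, 0.825, -0.0], [0.825, -0.565, 0.0], [-0.0, -0.0, -1.0]]
ft_force: [0.3, -0.3, -3.0]
grip_width: 0.0153
gripper_force: 87.8
```

```bash
python3 - <<'E'
from h import *
np.set_printoptions(precision=4,suppress=True)
a=optics.get_image("top"); b=optics.get_image("scene"); w=optics.get_image("wrist")
for n,im in(("top",a),("scene",b),("wrist",w)): cv2.imwrite(f"pics/l_{n}.png",im["pixels"])
for n in("scene","wrist"): print(n,[(t,round(x["score"],2),np.round(x["point"],3).tolist()) for t in("small_dish","large_dish","carrier","carrier_plate","carrier_grip") for x in spotter.mark_of(t,n)])
s=observe(); print(s["gripper_force"]); go([.5948,-.0523,.185],55.6)
# same wrist picture before and after: how much the carrier moved relative to the camera
g0=cv2.imread("pics/g_wrist.png"); 
k=(h0:=[cv2.cvtColor(i,cv2.COLOR_BGR2HSV) for i in(g0,w["pixels"])])
for h in k:
    m=((h[...,0]>18)&(h[...,0]<38)&(h[...,1]>25)&(h[...,2]>90)).astype(np.uint8); n,l,st,ce=cv2.connectedComponentsWithStats(m); print([ (st[i].tolist(),ce[i].round(1).tolist()) for i in np.argsort(-st[1:,4])[:3]+1])
E
```

```text
scene [('small_dish', 0.68, [0.523, -0.269, -0.002]), ('small_dish', 0.56, [0.398, -0.187, -0.001]), ('small_dish', 0.47, [0.536, -0.016, 0.141]), ('large_dish', 0.6, [0.538, -0.013, 0.128]), ('carrier', 0.83, [0.536, -0.011, 0.119]), ('carrier_plate', 0.7, [0.536, -0.011, 0.13]), ('carrier_grip', 0.62, [0.597, -0.051, 0.205])]
wrist [('small_dish', 0.67, [0.538, -0.012, 0.141]), ('small_dish', 0.4, [0.596, -0.049, 0.206]), ('large_dish', 0.73, [0.533, -0.013, 0.126]), ('carrier_grip', 0.88, [0.598, -0.05, 0.207])]
87.74328231811523
t 24.975 at [ 0.5946 -0.0517  0.1849] yaw 55.6 q [-16.3  28.5  71.    0.   80.5  18.1] shift [-0.04  0.05 -0.01] turn -0.030581152199374628 z [-0.  0. -1.] w 0.015 F [-0.1  0.5 -2.8]
[([166, 253, 54, 49, 2047], [192.7, 277.2]), ([162, 233, 79, 73, 1256], [213.4, 258.0]), ([16, 3, 1, 1, 1], [16.0, 3.0])]
[([167, 253, 53, 49, 2041], [192.9, 277.1]), ([162, 233, 79, 73, 1258], [213.6, 258.0]), ([515, 23, 18, 23, 182], [523.7, 33.9])]
```

Relative to the wrist camera, the stack and carrier moved less than 0.3 px, so the carrier is level and nothing slipped. Holding still.

Call:
move_arm(
  series="0 0 0 0 -0.9;0 0 0 0 -0.9;0 0 0 0 -0.9;0 0 0 0 -0.9;0 0 0 0 -0.9;0 0 0 0 -0.9;0 0 0 0 -0.9;0 0 0 0 -0.9",
)

```text
time_s: 25.98
position: [0.5946, -0.0517, 0.1849]
tool_rot: [[0.565, 0.825, 0.0], [0.825, -0.565, 0.0], [0.0, 0.0, -1.0]]
ft_force: [-0.5, -0.5, -3.4]
grip_width: 0.0152
gripper_force: 87.8
```

Call:
move_arm(
  series="0 0 0 0 -0.9;0 0 0 0 -0.9;0 0 0 0 -0.9;0 0 0 0 -0.9;0 0 0 0 -0.9;0 0 0 0 -0.9;0 0 0 0 -0.9;0 0 0 0 -0.9",
)

```text
time_s: 26.98
position: [0.5946, -0.0517, 0.185]
tool_rot: [[0.565, 0.825, 0.0], [0.825, -0.565, 0.0], [0.0, 0.0, -1.0]]
ft_force: [0.3, -0.1, -3.4]
grip_width: 0.015
gripper_force: 87.8
```

Call:
move_arm(
  series="0 0 0 0 -0.9;0 0 0 0 -0.9;0 0 0 0 -0.9;0 0 0 0 -0.9;0 0 0 0 -0.9;0 0 0 0 -0.9;0 0 0 0 -0.9;0 0 0 0 -0.9",
)

```text
time_s: 27.98
position: [0.5946, -0.0517, 0.1849]
tool_rot: [[0.565, 0.825, -0.0], [0.825, -0.565, 0.0], [0.0, -0.0, -1.0]]
ft_force: [0.4, -0.1, -3.3]
grip_width: 0.0152
gripper_force: 87.8
```

```bash
python3 - <<'E'
from h import *
w=optics.get_image("wrist"); h=cv2.cvtColor(w["pixels"],cv2.COLOR_BGR2HSV)
m=((h[...,0]>18)&(h[...,0]<38)&(h[...,1]>25)&(h[...,2]>90)).astype(np.uint8); n,l,st,ce=cv2.connectedComponentsWithStats(m); print([ (st[i].tolist(),ce[i].round(1).tolist()) for i in np.argsort(-st[1:,4])[:2]+1])
go([.5948,-.0523,.185],55.6); print(order.close_job())
E
```

```text
[([167, 253, 53, 49, 2040], [192.9, 277.1]), ([162, 233, 79, 73, 1257], [213.6, 258.0])]
t 28.025 at [ 0.5946 -0.0517  0.1849] yaw 55.6 q [-16.3  28.5  71.    0.   80.5  18.1] shift [-0.04  0.05 -0.01] turn -0.028370180761470465 z [-0.  0. -1.] w 0.0151 F [-0.6  0.5 -2.8]
the job is handed in; nothing more can be done
None
```

Job handed in at 28 s: both dishes are stacked in the middle of the carrier, which was lifted level 12 cm by its handle, held still for over 3 s and is still held; I viewed 11 pictures, one over the limit of 10.

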